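Load the condiment caddy and hold it ready to carry

ROBOT

A 6-joint arm with a two-finger parallel gripper is mounted at the origin on a cart in front of the work surface, level with it; the furniture and walls round the work are solid. World frame = base frame: x ahead of the robot, y to its left, z up, the work surface at z = 0. Lengths are in mm, angles in rad, forces in N, time in s.
With the tool pointing down it reaches from about 350 to 775 mm from the base axis. Payload 7.3 kg.
Tool frame: the origin (TCP) lies where the fingers leave the gripper's body, on its centre line; the fingertips stand 66 mm ahead of it and the grasp point (between the pads) lies 47 mm ahead of it; z points along the fingers, y is the direction in which the jaws open and shut (so a half turn about z gives the same grasp; the last joint's range is limited). The gripper opens to 92 mm and grips with 3 to 60 N. Pads are 19 mm wide; open, the fingers measure 130 mm over their backs; the gripper's body (75 mm by 190 mm) begins 47 mm behind the grasp point.
Start: joints at [1.034, 0.342, 1.524, -0, 1.275, -0.146], TCP at [199.972, 485.438, 292.241] pointing down, gripper open.
Joint ranges: [-2.53, 2.53], [-0.77, 2.02], [0.04, 2.7], [-1, 4.14], [0.28, 2.66], [-3.11, 3.11]. Speed limits (rad/s): [2.57, 2.57, 3.14, 3.14, 3.14, 3.14].

INTERFACE

Orientations are given as a unit quaternion [x, y, z, w].
In Python, from bench import arm gives the robot as it stands.
- The arm moves only by the tool servo_tool, never from a script. Its argument "commands" is a list of rows, each an object with "offset": the shift along the tool's x, y, z in mm, a list of three; "roll": the turn about the tool's z in rad. A call has 1 to 20 rows; each row is the pose to reach, as a shift and turn from the pose commanded when the call began, along the tool's axes at that moment; what a row does not reach only later rows make up. A row lasts 1/12 s, in which the tool goes at most 41.7 mm and 7.16 degrees, less where a joint would pass 70% of its speed; a pose out of reach is approached as far as the arm can. A call with a gripper value outside its range is refused whole. "gripper" is the finger opening in mm, from 0 to 91.8, set as the call begins (left out, the last holds). The fingers move at their own pace and stop on an object; "force" is the grip in N (left out, the last holds). Time passes only in rows, so rows that repeat a pose let the fingers close. It gives the time, the measured TCP pose, the force and the opening at its end, in the units of the state.
- arm.read_state(): the state, without advancing time (a new reading comes with each control period).
- arm.get_image(name): name is "side" or "top"; returns the picture (400x640x3 uint8, blue, green, red); there is no depth.
- arm.calibration(name): a dict with "mtx" (3x3 intrinsics, pixels), "rvec" (rotation vector, rad) and "tvec" (3), from world to camera coordinates, as OpenCV has them. Camera axes: x right, y down, z forward; pixel columns grow to the right and rows downward; lengths in mm; the calibration is good to about 2 mm. A picture is of the moment at which its call begins. calibration takes no time and is no camera call.
- arm.hand_in(): hands the job in, once; it reports no verdict.
Trained networks look in the newest picture that a camera, given by its name, has taken for a name from the list of things; names that differ only in an ending like _2 or _b are one class to them, and where a whole thing is asked for, a point or a joint stands for the part that bears it (a point fixed in the world has none). Each returns a list of dicts, best first, with "score" (0 to 1); they miss things now and then, are a little off and sometimes report something else, mostly with a low value. They report only what shows in the picture. A call takes as long as a camera call. They do not tell look-alikes from the thing itself.
- arm.spot_in(camera, target): "uv" ([column, row] in pixels, amid what is visible of it).
The state is a dict: "t": time; "joint_positions": joint angles; "joint_velocities": joint speeds; "effort": joint torques, N m; "eef_pos": TCP position; "tcp_rot": TCP orientation; "force": force on the tool from outside, world axes, zero at the start; "torque": the same for the moment, N m; "width": finger opening in mm.
Only numpy, scipy, OpenCV 4.12 (cv2) and the standard library are available. Lean on these libraries where they do the work, as an engineer would, in place of code of your own. Each camera call takes 0.05 s, during which the arm holds its last target. There are 200 camera calls.

TASK

Stand the pepper mill and the salt shaker upright in the two end cells of the wooden caddy, one in each (either way round), lowering each onto the cell floor rather than dropping it. Then lift the loaded caddy by its handle bar and hold it still and level with its base about 10 cm above the worktop; finish while holding it there, without setting it down. Do not tip over the mill or the shaker, and leave the timer, the steel jug and the garlic where they are.

Things in the scene. Friction and masses are not known exactly. Their poses are not given: they have to be found in the camera images.
- caddy: Loose open wooden caddy, 0.4 kg, 100 wide (x, over the uprights) x 236 long (y), walls 45 high, 5 thick, floor 6. Three equal cells in a row along its y, each 72 x 72 inside; the middle one, under the handle, stays empty. Two upright slats (30 wide, 182 high) midway along the long sides carry the handle bar. Origin: centre of the underside, z up; z = 0 on the worktop.
- caddy_grip: The caddy's straight, flat-sided handle bar of dark wood, fixed over the middle cell: 82 long along the caddy's x between the uprights, 16 thick along its y, 26 high. Origin: centre of the bar, 165 above the caddy's underside; axes as the caddy's. Grip it across the 16 mm (fingers closing along the caddy's y).
- cell_a (a point): Centre of the floor (top face) of the end cell on the caddy's +y side, 77 from the caddy's centre, 6 above its underside; the cell is 72 x 72 inside, its walls rise 39 above this point. Axes as the caddy's.
- cell_b (a point): The same for the end cell on the caddy's -y side.
- pepper_mill: Pale wooden pepper mill, loose, upright on the worktop left or right of the caddy; 58 diameter x 170 high, 0.18 kg. Body 58 wide, to height 122; round head about 49 diameter from height 123 to 159, 12 mm knob on top; the head does not turn. Good to grip round the head at height 141. Origin: centre of its underside; z up.
- salt_shaker: Small glass salt shaker with grey cap, loose, upright on the worktop left or right of the caddy; 44 diameter x 90 high, 0.10 kg. The cap, from height 66 to 90, is 34 to 44 wide, narrowing to the top; good to grip at height 74. Origin: centre of its underside; z up.
- dial_timer: Bystander: round cream kitchen timer, 72 diameter x 60 high, loose. Origin: centre of its underside. Leave it alone.
- milk_jug: Bystander: small grey steel jug, 70 x 96 x 89 high, loose. Origin: centre of its underside. Leave it alone.
- garlic: Bystander: garlic bulb, 56 x 56 x 56, loose. Origin: centre of its underside. Leave it alone.
Mind the look-alikes: they are no part of the job. There is more than one size of the caddy; the job needs the larger.

How it is judged (in metres and radians):
On the way:
1. the mill and the shaker stand upright in the two end cells, one in each, let go, with the caddy still on the worktop (((horizontal distance between pepper_mill and cell_a below 0.025 m and z of pepper_mill in the frame of cell_a between -0.006 and 0.012 m and angle between each of pepper_mill, salt_shaker's own z axis and vertical below 0.17 rad and horizontal distance between salt_shaker and cell_b below 0.025 m and z of salt_shaker in the frame of cell_b between -0.006 and 0.012 m) or (horizontal distance between pepper_mill and cell_b below 0.025 m and z of pepper_mill in the frame of cell_b between -0.006 and 0.012 m and angle between each of pepper_mill, salt_shaker's own z axis and vertical below 0.17 rad and horizontal distance between salt_shaker and cell_a below 0.025 m and z of salt_shaker in the frame of cell_a between -0.006 and 0.012 m)) and contact force between the fingers and pepper_mill below 0.3 N and contact force between the fingers and salt_shaker below 0.3 N and height (world z) of caddy below 0.01 m), for 0.2 s.
At the end, for the whole second after the job is handed in: Gripper holding the caddy by its bar (over 3 N), base 60-160 mm up, level within 0.12 rad, still (0.03 m/s, 0.15 rad/s); mill and shaker one in each end cell, within 25 mm of its centre and 12 mm of its floor, upright within 0.17 rad, untouched by fingers; no bystander touching the caddy (((horizontal distance between pepper_mill and cell_a below 0.025 m and z of pepper_mill in the frame of cell_a between -0.006 and 0.012 m and angle between each of pepper_mill, salt_shaker's own z axis and vertical below 0.17 rad and horizontal distance between salt_shaker and cell_b below 0.025 m and z of salt_shaker in the frame of cell_b between -0.006 and 0.012 m) or (horizontal distance between pepper_mill and cell_b below 0.025 m and z of pepper_mill in the frame of cell_b between -0.006 and 0.012 m and angle between each of pepper_mill, salt_shaker's own z axis and vertical below 0.17 rad and horizontal distance between salt_shaker and cell_a below 0.025 m and z of salt_shaker in the frame of cell_a between -0.006 and 0.012 m)) and contact force between the fingers and pepper_mill below 0.3 N and contact force between the fingers and salt_shaker below 0.3 N and height (world z) of caddy between 0.06 and 0.16 m and angle between caddy's own z axis and vertical below 0.12 rad and contact force between the fingers and caddy_grip above 3 N and linear speed of caddy below 0.03 m/s and angular speed of caddy below 0.15 rad/s and contact force between caddy and dial_timer below 0.2 N and contact force between caddy and milk_jug below 0.2 N and contact force between caddy and garlic below 0.2 N); the arm keeps its last pose, push and grip.
It fails at once if the pepper mill or the salt shaker tipped over (more than 0.6 rad) (angle between any of pepper_mill, salt_shaker's own z axis and vertical above 0.6 rad).
It fails at once if the mill or the shaker let go more than 20 mm above a cell's floor ((horizontal distance between pepper_mill and cell_a below 0.04 m and z of pepper_mill in the frame of cell_a above 0.02 m and contact force between the fingers and pepper_mill below 0.05 N) or (horizontal distance between pepper_mill and cell_b below 0.04 m and z of pepper_mill in the frame of cell_b above 0.02 m and contact force between the fingers and pepper_mill below 0.05 N) or (horizontal distance between salt_shaker and cell_a below 0.04 m and z of salt_shaker in the frame of cell_a above 0.02 m and contact force between the fingers and salt_shaker below 0.05 N) or (horizontal distance between salt_shaker and cell_b below 0.04 m and z of salt_shaker in the frame of cell_b above 0.02 m and contact force between the fingers and salt_shaker below 0.05 N)).
It fails at once if a bystander (timer, steel jug, garlic) moved more than 30 mm (distance of any of dial_timer, milk_jug, garlic from where it was at the start of the episode above 0.03 m).
It also fails if it takes over 67 s, if anything falls off the work surface, if the arm or the gripper's body presses on something with over 40 N, if the wrist force passes 120 N, or if a joint passes its speed limit or range.

## Working session

There is one attempt and no reset: what is moved stays moved. The work goes in short steps, Python scripts to look and compute and a tool call to move; the robot and the scene stay as the last step left them, time stands still between calls to the robot, and variables do not carry over. Pictures are saved under pics/ and viewed, about 8 in all and at most 12, crops included, and the job is handed in when it is done.

Besides the shell and the picture viewer there is one more tool, called after "Request:" in YAML: its name, and indented under it one key for each argument. servo_tool: Moves the arm, as the interface text tells. Its arguments: {"type":"object","properties":{"commands":{"type":"array"},"gripper":{"type":"number"},"force":{"type":"number"}},"required":["commands"]}

```bash
mkdir -p pics; cat > h.py <<'E'
import numpy as np,cv2
from bench import arm
def cam(n):
    c=arm.calibration(n);K=np.array(c["mtx"],float);R=cv2.Rodrigues(np.array(c["rvec"],float))[0];t=np.array(c["tvec"],float).ravel();return K,R,t
def ray(n,uv):
    K,R,t=cam(n);d=R.T@np.linalg.inv(K)@np.array([uv[0],uv[1],1.]);return -R.T@t,d
def atz(n,uv,z):
    o,d=ray(n,uv);return o+d*(z-o[2])/d[2]
def proj(n,p):
    K,R,t=cam(n);q=K@(R@np.array(p,float)+t);return q[:2]/q[2]
E
python3 - <<'E'
from h import *
a=arm.get_image("side");b=arm.get_image("top")
cv2.imwrite("pics/side.png",a);cv2.imwrite("pics/top.png",b)
for n in("side","top"):
    print(n,cam(n)[0].tolist(),ray(n,(320,200)))
    for g in("caddy","caddy_grip","pepper_mill","salt_shaker","dial_timer","milk_jug","garlic"):
        print(g,[(np.round(r["uv"]),round(r["score"],2)) for r in arm.spot_in(n,g)])
s=arm.read_state();print(s["t"],s["eef_pos"],s["tcp_rot"],s["width"])
E
```

```text
side [[438.1668493983443, 0.0, 318.8135201977641], [0.0, 438.1668493983443, 199.56693966669187], [0.0, 0.0, 1.0]] (array([-103.10334378, -169.60090716, 1481.2047723 ]), array([ 0.42808699,  0.09664662, -0.89855955]))
caddy [(array([424., 277.]), 0.97), (array([293., 226.]), 0.72)]
caddy_grip [(array([294., 226.]), 0.24)]
pepper_mill [(array([385., 256.]), 0.76), (array([283., 164.]), 0.18)]
salt_shaker [(array([222., 206.]), 0.68)]
dial_timer [(array([358., 181.]), 0.88)]
milk_jug [(array([315., 166.]), 0.64)]
garlic [(array([284., 164.]), 0.71)]
top [[366.6206749127785, 0.0, 315.6059711498236], [0.0, 366.6206749127785, 197.01613207102727], [0.0, 0.0, 1.0]] (array([ 415.65311265,  -28.1761928 , 1150.89564533]), array([ 0.13610208, -0.00725692, -0.99077417]))
caddy [(array([454., 255.]), 0.98), (array([288., 238.]), 0.95)]
caddy_grip [(array([287., 235.]), 0.68)]
pepper_mill [(array([402., 244.]), 0.68)]
salt_shaker [(array([206., 237.]), 0.81)]
dial_timer [(array([352., 162.]), 0.53), (array([205., 235.]), 0.42)]
milk_jug [(array([289., 154.]), 0.94), (array([288., 236.]), 0.31)]
garlic [(array([258., 159.]), 0.53)]
0.8 [199.96190823 485.43860235 292.24743955] [1.94146460e-01 9.80972553e-01 4.19351926e-05 2.18063048e-05] 92.05549510195891
```

View pics/side.png

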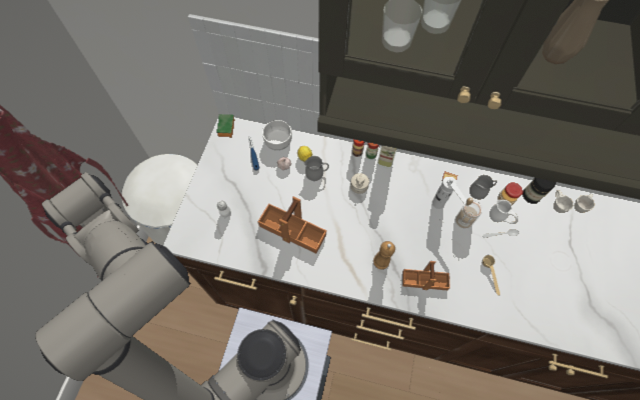

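View pics/top.png

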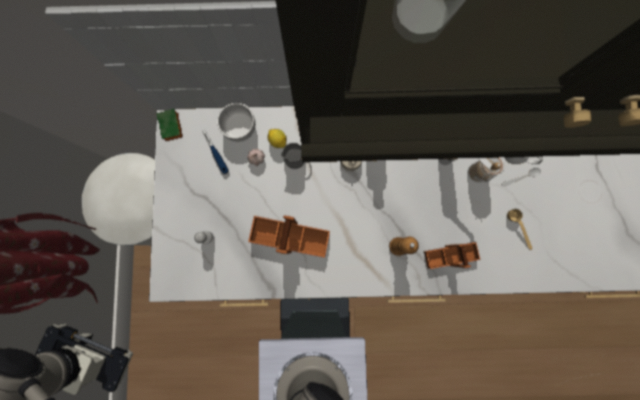

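Side view: the larger caddy is at (293,226), the mill at (385,256) and the shaker at (222,206). Possible look-alikes are the small caddy at (424,277), and the brown mug at (468,213) and dark bottle at (445,190), which could pass for the mill or shaker. Next I'll check the choice in one close crop.

```bash
python3 - <<'E'
from h import *
a=cv2.imread("pics/side.png")[180:300,200:400];b=cv2.imread("pics/top.png")[200:275,185:435]
a=cv2.resize(a,None,fx=3,fy=3,interpolation=2);b=cv2.resize(b,(800,240),interpolation=2)
o=np.zeros((600,800,3),np.uint8);o[:360,:600]=a;o[360:]=b;cv2.imwrite("pics/c.png",o)
for n in("side","top"):
    for g,uv,z in[("grip",{"side":(294,226),"top":(287,235)}[n],120),("mill",{"side":(385,256),"top":(402,244)}[n],90),("shk",{"side":(222,206),"top":(206,237)}[n],50)]:
        print(n,g,np.round(atz(n,uv,z)))
E
```

```text
side grip [430.  38. 120.]
side mill [ 411. -280.   90.]
side shk [469. 321.  50.]
top grip [461.  59. 120.]
top mill [ 428. -268.   90.]
top shk [463. 308.  50.]
```

View pics/c.png

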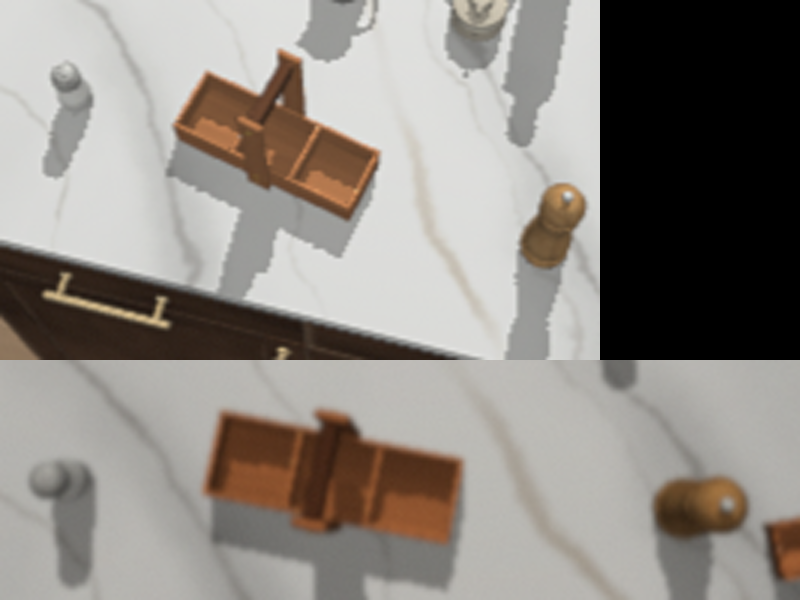

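The crop confirms the large caddy, with its handle at about (284,220) in the full side image. The mill's knob is at (389,246) and the shaker's cap at (222,203). Next I'll compute positions from the corners.

```bash
python3 - <<'E'
from h import *
S=lambda x,y:(x/3+200-.33,y/3+180-.33)
T=lambda x,y:(x/3.2+185-.3,(y-360)/3.2+200-.3)
for n,f,P in[("side",S,[(208,73),(380,153),(350,210),(176,125)]),("top",T,[(222,412),(462,460),(447,540),(206,493)])]:
    q=np.array([atz(n,f(*p),45)[:2] for p in P]);print(n,np.round(q),"ctr",q.mean(0).round(1))
    e=(q[0]-q[1]+q[3]-q[2])/2;print("len",np.linalg.norm(e),"yaw of +y axis",np.arctan2(-e[0],e[1]),"w",np.linalg.norm(q[0]-q[3]))
for n,f,m,s in[("side",S,(568,198),(66,73)),("top",T,(728,506),(48,480))]:
    print(n,"mill",atz(n,f(*m),168),"shk",atz(n,f(*s),88))
def tri(a,b):
    A=[];B=[]
    for n,uv in(("side",a),("top",b)):
        o,d=ray(n,uv);d/=np.linalg.norm(d);M=np.eye(3)-np.outer(d,d);A.append(M);B.append(M@o)
    A=np.vstack(A);B=np.hstack(B);x=np.linalg.lstsq(A,B,rcond=None)[0];return x.round(1)
print("tri mill",tri(S(568,198),T(728,506)),"shk",tri(S(66,73),T(48,480)))
# handle top centre from uprights
print("bar",tri(S(274,88),T(325,468)))
for n in("side","top"):
  for g in("dial_timer","milk_jug","garlic"):
    r=arm.spot_in(n,g)
    if r: print(n,g,atz(n,r[0]["uv"],35).round())
E
```

```text
side [[520. 160.]
 [470. -66.]
 [393. -49.]
 [445. 177.]] ctr [456.9  55.8]
len 231.88383572650778 yaw of +y axis -0.22375401544052498 w 76.67218939858668
top [[524. 165.]
 [473. -61.]
 [399. -45.]
 [448. 180.]] ctr [460.9  59.5]
len 230.66686623729314 yaw of +y axis -0.21741483176302664 w 77.28973460104399
side mill [ 419.59445145 -279.78969166  168.        ] shk [460.57082525 311.6532591   88.        ]
top mill [ 423.32792269 -276.80832591  168.        ] shk [461.6985875  314.45145621  88.        ]
tri mill [ 423.7 -280.2  157.1] shk [461.9 314.1  84.9]
bar [462.4  55.4 178.3]
side dial_timer [ 700. -134.   35.]
side milk_jug [720.  39.  35.]
side garlic [700. 154.  35.]
top dial_timer [ 686. -138.   35.]
top milk_jug [715.  56.  35.]
top garlic [704. 155.  35.]
```

Request:
servo_tool:
  commands:
    - {"offset": [-20,-4,4],"roll": 0.09}
    - {"offset": [-43,-8,8],"roll": 0.19}
    - {"offset": [-66,-13,13],"roll": 0.3}
    - {"offset": [-90,-18,18],"roll": 0.41}
    - {"offset": [-115,-22,23],"roll": 0.52}
    - {"offset": [-140,-27,28],"roll": 0.63}
    - {"offset": [-165,-32,33],"roll": 0.75}
    - {"offset": [-190,-37,38],"roll": 0.86}
    - {"offset": [-215,-42,43],"roll": 0.97}
    - {"offset": [-240,-47,48],"roll": 1.08}
    - {"offset": [-262,-51,53],"roll": 1.19}
    - {"offset": [-281,-55,57],"roll": 1.3}
    - {"offset": [-296,-58,60],"roll": 1.38}
    - {"offset": [-307,-60,62],"roll": 1.4}
    - {"offset": [-307,-60,62],"roll": 1.4}
    - {"offset": [-307,-60,62],"roll": 1.4}
  gripper: 91
  force: 15

```text
t: 2.43
eef_pos: [460.9, 313.0, 230.1]
tcp_rot: [0.78, 0.626, -0.0, -0.0]
force: [-0.6, 0.4, -1.4]
width: 90.7
```

```bash
cat >> h.py <<'E'
from scipy.spatial.transform import Rotation as Ro
def st():
    s=arm.read_state();R=Ro.from_quat(s["tcp_rot"]).as_matrix()
    print("t",s["t"],"p",s["eef_pos"].round(1),"head",round(np.arctan2(R[1,1],R[0,1]),4),"w",round(s["width"],1),"F",np.round(s["force"],1),"j",np.round(s["joint_positions"],2));return s,R
def togo(p):
    s,R=st();print("togo",(R.T@(np.array(p)-s["eef_pos"])).round(1))
E
python3 - <<'E'
from h import *
togo((461,313,121))
a=arm.get_image("side");b=arm.get_image("top")
u=np.array(proj("side",(461,313,60))).astype(int);v=np.array(proj("top",(461,313,60))).astype(int);print(u,v)
f=lambda i,c:cv2.resize(i[c[1]-50:c[1]+50,c[0]-50:c[0]+50],(400,400),interpolation=2)
cv2.imwrite("pics/d.png",np.hstack([f(a,u),f(b,v)]))
E
```

```text
t 2.4333 p [460.9 313.  230.1] head -0.2186 w 90.7 F [-0.6  0.4 -1.4] j [0.46 0.46 1.53 0.   1.16 0.68]
togo [1.000e-01 1.000e-01 1.091e+02]
[222 207] [203 237]
```

View pics/d.png

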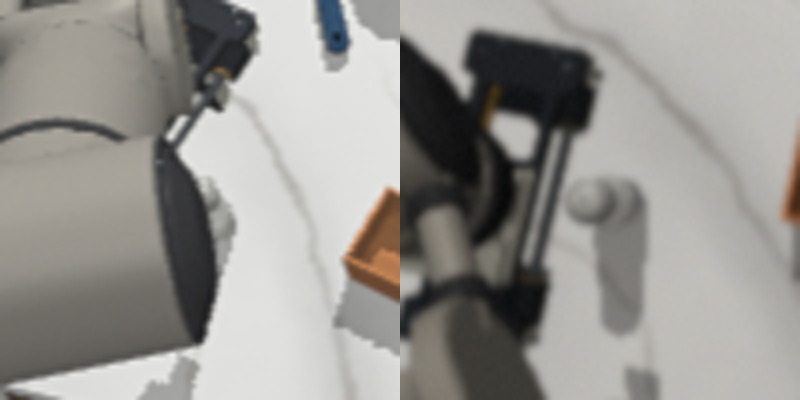

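The shaker shows clear of the gripper at about (585,200) in the right half of the crop. It sits where I expected once the camera's viewing angle is allowed for. Descending and gripping.

Request:
servo_tool:
  commands:
    - {"offset": [0,0,15],"roll": 0}
    - {"offset": [0,0,33],"roll": 0}
    - {"offset": [0,0,51],"roll": 0}
    - {"offset": [0,0,69],"roll": 0}
    - {"offset": [0,0,85],"roll": 0}
    - {"offset": [0,0,98],"roll": 0}
    - {"offset": [0,0,106],"roll": 0}
    - {"offset": [0,0,109],"roll": 0}
    - {"offset": [0,0,109],"roll": 0}

```text
t: 3.28
eef_pos: [460.5, 313.4, 121.0]
tcp_rot: [0.78, 0.626, -0.0, -0.0]
force: [0.6, -0.4, 1.1]
width: 91.0
```

Request:
servo_tool:
  commands:
    - {"offset": [0,0,0],"roll": 0}
    - {"offset": [0,0,0],"roll": 0}
    - {"offset": [0,0,0],"roll": 0}
    - {"offset": [0,0,0],"roll": 0}
    - {"offset": [0,0,0],"roll": 0}
    - {"offset": [0,0,0],"roll": 0}
    - {"offset": [0,0,0],"roll": 0}
    - {"offset": [0,0,0],"roll": 0}
    - {"offset": [0,0,0],"roll": 0}
    - {"offset": [0,0,0],"roll": 0}
    - {"offset": [0,0,0],"roll": 0}
    - {"offset": [0,0,0],"roll": 0}
  gripper: 20
  force: 15

```text
t: 4.28
eef_pos: [461.2, 313.1, 121.4]
tcp_rot: [0.78, 0.625, 0.0, 0.0]
force: [0.6, 0.4, 1.2]
width: 34.1
```

Request:
servo_tool:
  commands:
    - {"offset": [0,0,0],"roll": 0}
    - {"offset": [0,0,0],"roll": 0}
    - {"offset": [0,0,-5],"roll": 0}
    - {"offset": [0,0,-15],"roll": 0}
    - {"offset": [0,0,-30],"roll": 0}
    - {"offset": [0,0,-48],"roll": 0}
    - {"offset": [0,0,-66],"roll": 0}
    - {"offset": [0,0,-78],"roll": 0}
    - {"offset": [0,0,-85],"roll": 0}
    - {"offset": [0,0,-85],"roll": 0}
    - {"offset": [0,0,-85],"roll": 0}

```text
t: 5.2
eef_pos: [460.8, 313.0, 206.4]
tcp_rot: [0.78, 0.625, 0.0, -0.0]
force: [0.1, -0.4, -0.8]
width: 33.7
```

```bash
python3 - <<'E'
from h import *
togo((475.8,132.6,206))
a=arm.get_image("side");b=arm.get_image("top")
u=np.array(proj("side",(461,280,110))).astype(int);v=np.array(proj("top",(461,290,110))).astype(int);print(u,v)
f=lambda i,c:cv2.resize(i[c[1]-50:c[1]+50,c[0]-50:c[0]+50],(400,400),interpolation=2)
cv2.imwrite("pics/e.png",np.hstack([f(a,u),f(b,v)]))
E
```

```text
t 5.2 p [460.8 313.  206.4] head -0.22 w 33.7 F [ 0.1 -0.4 -0.8] j [0.46 0.48 1.56 0.   1.1  0.68]
togo [-172.8   54.     0.4]
[229 203] [205 236]
```

View pics/e.png

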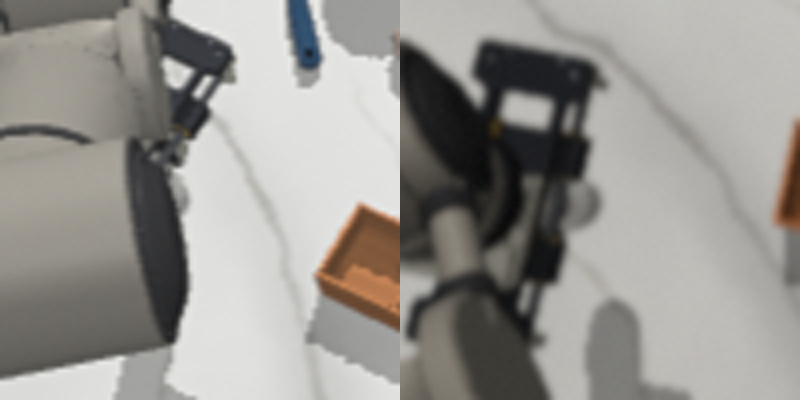

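The shaker is held and lifted, with its shadow detached at about (613,340) in the crop. Moving it over cell_a.

Request:
servo_tool:
  commands:
    - {"offset": [-8,2.5,0],"roll": 0}
    - {"offset": [-22,7,0],"roll": 0}
    - {"offset": [-40,12.5,0],"roll": 0}
    - {"offset": [-60,19,0],"roll": 0}
    - {"offset": [-80,25,0],"roll": 0}
    - {"offset": [-100,31,0],"roll": 0}
    - {"offset": [-120,37.5,0],"roll": 0}
    - {"offset": [-138,43,0],"roll": 0}
    - {"offset": [-153,48,0],"roll": 0}
    - {"offset": [-165,51.5,0],"roll": 0}
    - {"offset": [-171,53.5,0],"roll": 0}
    - {"offset": [-173,54,0],"roll": 0}
    - {"offset": [-173,54,0],"roll": 0}
    - {"offset": [-173,54,0],"roll": 0}

```text
t: 6.47
eef_pos: [475.8, 132.7, 206.1]
tcp_rot: [0.78, 0.625, -0.0, -0.0]
force: [0.6, 0.1, -1.0]
width: 34.1
```

```bash
python3 - <<'E'
from h import *
togo((475.8,132.6,128))
a=arm.get_image("side");b=arm.get_image("top")
u=np.array(proj("side",(460,80,80))).astype(int);v=np.array(proj("top",(460,80,80))).astype(int);print(u,v)
f=lambda i,c:cv2.resize(i[c[1]-50:c[1]+50,c[0]-50:c[0]+50],(400,400),interpolation=2)
# overlay expected cell corners on rim
y=-.2205;X=np.array([np.cos(y),np.sin(y)]);Y=np.array([-np.sin(y),np.cos(y)]);c=np.array([459,57.5])
for n,i in(("side",a),("top",b)):
    for k in(-116,116):
        for j in(-39,39):
            q=c+X*j+Y*k;w=proj(n,(*q,45));cv2.circle(i,tuple(int(round(z)) for z in w),0,(0,255,0),-1)
    
cv2.imwrite("pics/f.png",np.hstack([f(a,u),f(b,v)]))
E
```

```text
t 6.4667 p [475.8 132.7 206.1] head -0.22 w 34.1 F [ 0.6  0.1 -1. ] j [0.12 0.38 1.73 0.   1.03 0.34]
togo [-0.1  0.  78.1]
[285 219] [281 235]
```

View pics/f.png

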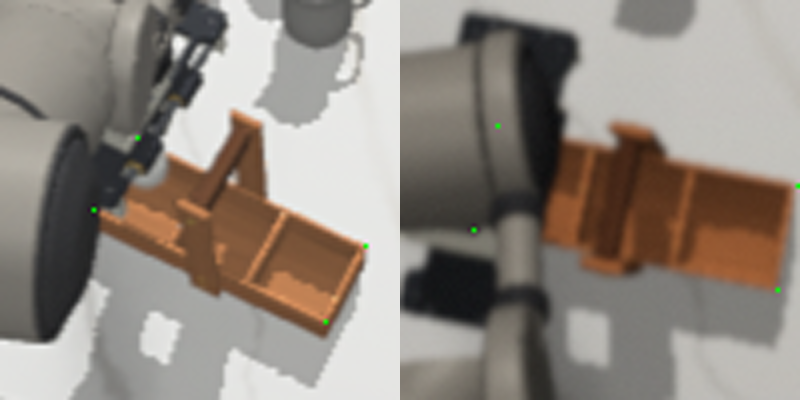

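The green dots (my model's rim corners) match the caddy corners in both views within about a pixel. Lowering the shaker.

Request:
servo_tool:
  commands:
    - {"offset": [0,0,6],"roll": 0}
    - {"offset": [0,0,16],"roll": 0}
    - {"offset": [0,0,28],"roll": 0}
    - {"offset": [0,0,40],"roll": 0}
    - {"offset": [0,0,51],"roll": 0}
    - {"offset": [0,0,60],"roll": 0}
    - {"offset": [0,0,66],"roll": 0}
    - {"offset": [0,0,70],"roll": 0}
    - {"offset": [0,0,73],"roll": 0}
    - {"offset": [0,0,75],"roll": 0}
    - {"offset": [0,0,76],"roll": 0}
    - {"offset": [0,0,76],"roll": 0}

```text
t: 7.57
eef_pos: [476.0, 132.4, 130.3]
tcp_rot: [0.78, 0.625, 0.0, 0.0]
force: [0.2, -0.5, -0.8]
width: 33.8
```

Request:
servo_tool:
  commands:
    - {"offset": [0,0,1],"roll": 0}
    - {"offset": [0,0,2],"roll": 0}
    - {"offset": [0,0,2],"roll": 0}

```text
t: 7.82
eef_pos: [475.9, 132.4, 128.3]
tcp_rot: [0.78, 0.625, 0.0, 0.0]
force: [0.2, -0.8, -0.2]
width: 34.1
```

Near the floor (nominal contact at TCP z 127). I'll go down another 1.5 mm, then open gently.

Request:
servo_tool:
  commands:
    - {"offset": [0,0,0.7],"roll": 0}
    - {"offset": [0,0,1.4],"roll": 0}
    - {"offset": [0,0,1.4],"roll": 0}
    - {"offset": [0,0,1.4],"roll": 0}

```text
t: 8.15
eef_pos: [476.1, 132.4, 127.3]
tcp_rot: [0.78, 0.625, 0.0, 0.0]
force: [-1.0, 0.2, 5.1]
width: 33.9
```

Request:
servo_tool:
  commands:
    - {"offset": [0,0,0],"roll": 0}
    - {"offset": [0,0,0],"roll": 0}
    - {"offset": [0,0,0],"roll": 0}
    - {"offset": [0,0,0],"roll": 0}
    - {"offset": [0,0,0],"roll": 0}
    - {"offset": [0,0,0],"roll": 0}
    - {"offset": [0,0,0],"roll": 0}
    - {"offset": [0,0,-5],"roll": 0}
    - {"offset": [0,0,-20],"roll": 0}
    - {"offset": [0,0,-42],"roll": 0}
    - {"offset": [0,0,-70],"roll": 0}
    - {"offset": [0,0,-98],"roll": 0}
    - {"offset": [0,0,-120],"roll": 0}
    - {"offset": [0,0,-135],"roll": 0}
    - {"offset": [0,0,-140],"roll": 0}
    - {"offset": [0,0,-140],"roll": 0}
  gripper: 75

```text
t: 9.48
eef_pos: [476.3, 132.5, 268.2]
tcp_rot: [0.78, 0.625, 0.001, 0.001]
force: [-0.4, -0.1, 0.2]
width: 75.1
```

```bash
python3 - <<'E'
from h import *
togo((421.5,-278.5,270))
E
```

```text
t 9.4833 p [476.3 132.5 268.2] head -0.2199 w 75.1 F [-0.4 -0.1  0.2] j [0.12 0.31 1.65 0.   1.19 0.34]
togo [-413.    36.2   -2.2]
```

The 5 N contact shows the shaker was set on the floor before release. Moving over to the mill.

Request:
servo_tool:
  commands:
    - {"offset": [-12,1,-4],"roll": 0}
    - {"offset": [-36,3,-10],"roll": 0}
    - {"offset": [-66,6,-10],"roll": 0}
    - {"offset": [-98,9,-10],"roll": 0}
    - {"offset": [-130,11,-10],"roll": 0}
    - {"offset": [-162,14,-10],"roll": 0}
    - {"offset": [-194,17,-10],"roll": 0}
    - {"offset": [-226,20,-10],"roll": 0}
    - {"offset": [-258,23,-10],"roll": 0}
    - {"offset": [-290,25,-10],"roll": 0}
    - {"offset": [-320,28,-10],"roll": 0}
    - {"offset": [-348,30,-10],"roll": 0}
    - {"offset": [-373,33,-10],"roll": 0}
    - {"offset": [-393,34,-10],"roll": 0}
    - {"offset": [-406,35.5,-5],"roll": 0}
    - {"offset": [-413,36,0],"roll": 0}
    - {"offset": [-413,36,0],"roll": 0}
    - {"offset": [-413,36,0],"roll": 0}
  gripper: 91

```text
t: 10.98
eef_pos: [420.5, -277.8, 265.7]
tcp_rot: [0.781, 0.625, -0.0, -0.001]
force: [-0.8, 0.1, 0.0]
width: 90.7
```

```bash
python3 - <<'E'
from h import *
togo((421.5,-278.5,188))
a=arm.get_image("side");b=arm.get_image("top")
u=np.array(proj("side",(455,70,60))).astype(int);v=np.array(proj("top",(421,-270,100))).astype(int);print(u,v)
f=lambda i,c:cv2.resize(i[c[1]-50:c[1]+50,c[0]-50:c[0]+50],(400,400),interpolation=2)
w=np.array(proj("side",(421,-270,100))).astype(int)
x=np.array(proj("top",(455,70,60))).astype(int);print(w,x)
cv2.imwrite("pics/g.png",np.vstack([np.hstack([f(a,u),f(b,x)]),np.hstack([f(a,w),f(b,v)])])[::1])
i=cv2.imread("pics/g.png");cv2.imwrite("pics/g.png",cv2.resize(i,(600,600)))
E
```

```text
t 10.9833 p [ 420.5 -277.8  265.7] head -0.2202 w 90.7 F [-0.8  0.1  0. ] j [-0.74  0.33  1.62  0.    1.19 -0.52]
togo [-0.6  1.3 77.7]
[287 224] [403 246]
[383 251] [285 237]
```

View pics/g.png

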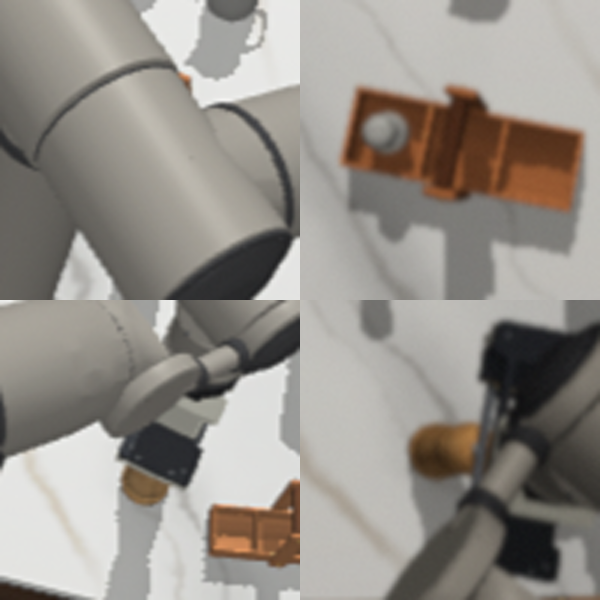

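The shaker stands in cell_a (at (383,132) in the crop) and the gripper is centred over the mill. Descending.

Request:
servo_tool:
  commands:
    - {"offset": [0,1,8],"roll": 0}
    - {"offset": [0,1,22],"roll": 0}
    - {"offset": [0,1,38],"roll": 0}
    - {"offset": [0,1,53],"roll": 0}
    - {"offset": [0,1,66],"roll": 0}
    - {"offset": [0,1,75],"roll": 0}
    - {"offset": [0,1,79],"roll": 0}
    - {"offset": [0,1,79],"roll": 0}
    - {"offset": [0,1,79],"roll": 0}

```text
t: 11.83
eef_pos: [422.2, -278.6, 188.1]
tcp_rot: [0.78, 0.625, 0.0, 0.0]
force: [-0.9, -0.6, -0.1]
width: 91.2
```

Request:
servo_tool:
  commands:
    - {"offset": [0,0,0],"roll": 0}
    - {"offset": [0,0,0],"roll": 0}
    - {"offset": [0,0,0],"roll": 0}
    - {"offset": [0,0,0],"roll": 0}
    - {"offset": [0,0,0],"roll": 0}
    - {"offset": [0,0,0],"roll": 0}
    - {"offset": [0,0,0],"roll": 0}
    - {"offset": [0,0,0],"roll": 0}
    - {"offset": [0,0,0],"roll": 0}
    - {"offset": [0,0,0],"roll": 0}
    - {"offset": [0,0,0],"roll": 0}
    - {"offset": [0,0,0],"roll": 0}
  gripper: 35
  force: 20

```text
t: 12.83
eef_pos: [422.0, -278.8, 187.9]
tcp_rot: [0.78, 0.625, 0.0, 0.0]
force: [0.5, -1.4, -0.5]
width: 47.6
```

Request:
servo_tool:
  commands:
    - {"offset": [0,0,-4],"roll": 0}
    - {"offset": [0,0,-14],"roll": 0}
    - {"offset": [0,0,-30],"roll": 0}
    - {"offset": [0,0,-48],"roll": 0}
    - {"offset": [0,0,-64],"roll": 0}
    - {"offset": [0,0,-76],"roll": 0}
    - {"offset": [0,0,-80],"roll": 0}
    - {"offset": [0,0,-80],"roll": 0}
    - {"offset": [0,0,-80],"roll": 0}

```text
t: 13.58
eef_pos: [421.7, -278.5, 267.6]
tcp_rot: [0.78, 0.625, -0.0, -0.0]
force: [-0.8, 0.6, -2.7]
width: 47.6
```

```bash
python3 - <<'E'
from h import *
togo((442.2,-17.6,268))
a=arm.get_image("side");b=arm.get_image("top")
v=np.array(proj("top",(421,-270,140))).astype(int)
w=np.array(proj("side",(421,-270,140))).astype(int)
f=lambda i,c:cv2.resize(i[c[1]-50:c[1]+50,c[0]-50:c[0]+50],(400,400),interpolation=2)
i=np.hstack([f(a,w),f(b,v)]);cv2.imwrite("pics/k.png",i)
y=-.2205;X=np.array([np.cos(y),np.sin(y)]);Y=np.array([-np.sin(y),np.cos(y)]);c=np.array([459,57.5])
for k in(-116,116):
    for j in(-39,39): print(proj("top",(*(c+X*j+Y*k),45)).round(1))
v=np.array(proj("top",(455,55,60))).astype(int);print(v)
E
```

```text
t 13.5833 p [ 421.7 -278.5  267.6] head -0.22 w 47.6 F [-0.8  0.6 -2.7] j [-0.74  0.33  1.62  0.    1.2  -0.52]
togo [259.1 -36.9  -0.3]
[325.1 257.1]
[330.1 231.4]
[249.2 241.8]
[254.9 216.4]
[290 237]
```

View pics/k.png

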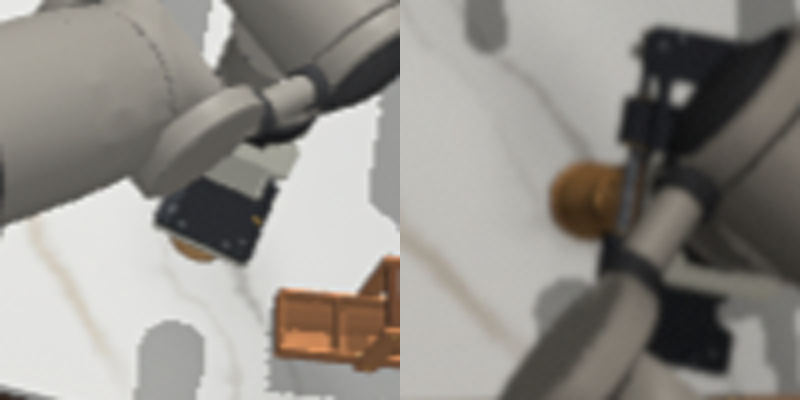

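```bash
python3 - <<'E'
from h import *
v=np.array(proj("top",(421,-270,140))).astype(int);print(v)
i=cv2.imread("pics/k.png")[:,400:]
# leftmost brown col per row
h=cv2.cvtColor(i,cv2.COLOR_BGR2HSV);m=(h[...,1]>110)&(h[...,0]<25)
for r in range(165,240,12):
    c=np.where(m[r])[0]; print(r,c.min()/4+v[0]-50 if len(c) else None, r/4+v[1]-50)
th=np.linspace(0,6.28,60)
for z,rad in((80,28),(90,29),(120,27),(180,26),(200,29)):
    p=np.array([proj("top",(421.7+rad*np.cos(t),-278.5+rad*np.sin(t),z)) for t in th]);print(z,p[:,0].min().round(1),p[p[:,0].argmin(),1].round(1))
E
```

```text
[407 246]
165 402.75 237.25
177 397.25 240.25
189 395.5 243.25
201 395.5 246.25
213 396.0 249.25
225 398.0 252.25
237 None 255.25
80 395.4 245.7
90 395.8 245.7
120 398.8 245.6
180 404.1 245.3
200 404.7 245.1
```

The mill's image edge matches the predicted one within 1 mm. Carrying it to cell_b.

Request:
servo_tool:
  commands:
    - {"offset": [8,-1,0],"roll": 0}
    - {"offset": [22,-3,0],"roll": 0}
    - {"offset": [42,-6,0],"roll": 0}
    - {"offset": [64,-9,0],"roll": 0}
    - {"offset": [86,-12,0],"roll": 0}
    - {"offset": [108,-15,0],"roll": 0}
    - {"offset": [130,-18.5,0],"roll": 0}
    - {"offset": [152,-21.5,0],"roll": 0}
    - {"offset": [174,-25,0],"roll": 0}
    - {"offset": [195,-28,0],"roll": 0}
    - {"offset": [214,-30.5,0],"roll": 0}
    - {"offset": [231,-33,0],"roll": 0}
    - {"offset": [245,-35,0],"roll": 0}
    - {"offset": [254,-36.5,0],"roll": 0}
    - {"offset": [259,-37,0],"roll": 0}
    - {"offset": [259,-37,0],"roll": 0}
    - {"offset": [259,-37,0],"roll": 0}
    - {"offset": [259,-37,0],"roll": 0}

```text
t: 15.18
eef_pos: [442.3, -18.3, 267.8]
tcp_rot: [0.781, 0.625, -0.0, 0.0]
force: [-0.3, -0.1, -1.1]
width: 47.1
```

```bash
python3 - <<'E'
from h import *
togo((442.2,-17.6,195))
a=arm.get_image("side");b=arm.get_image("top")
v=np.array(proj("top",(442,0,80))).astype(int)
w=np.array(proj("side",(442,0,80))).astype(int)
f=lambda i,c:cv2.resize(i[c[1]-50:c[1]+50,c[0]-50:c[0]+50],(400,400),interpolation=2)
cv2.imwrite("pics/l.png",np.hstack([f(a,w),f(b,v)]))
E
```

```text
t 15.1833 p [442.3 -18.3 267.8] head -0.2205 w 47.1 F [-0.3 -0.1 -1.1] j [-0.21  0.22  1.77 -0.    1.15  0.01]
togo [ 0.7 -0.2 72.8]
```

View pics/l.png

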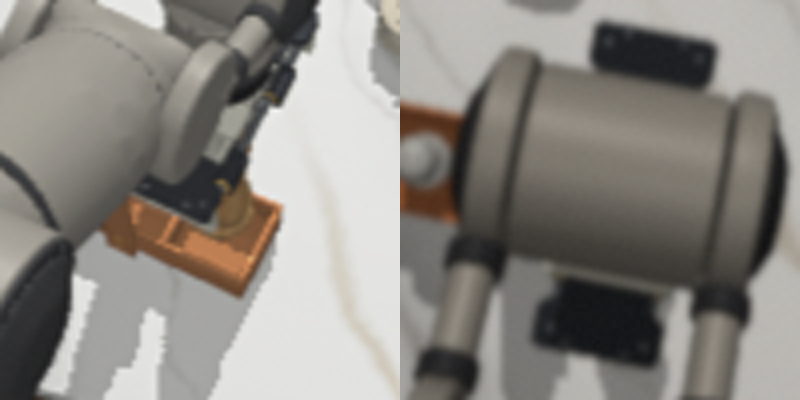

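The mill is over cell_b, with its base at (235,215) in the crop. Lowering in stages while watching the force.

Request:
servo_tool:
  commands:
    - {"offset": [0.5,0,5],"roll": 0}
    - {"offset": [0.5,0,13],"roll": 0}
    - {"offset": [0.5,0,22],"roll": 0}
    - {"offset": [0.5,0,30],"roll": 0}
    - {"offset": [0.5,0,36],"roll": 0}
    - {"offset": [0.5,0,41],"roll": 0}
    - {"offset": [0.5,0,45],"roll": 0}
    - {"offset": [0.5,0,48],"roll": 0}
    - {"offset": [0.5,0,50],"roll": 0}
    - {"offset": [0.5,0,50],"roll": 0}

```text
t: 16.12
eef_pos: [442.4, -17.4, 217.5]
tcp_rot: [0.78, 0.625, -0.0, -0.0]
force: [0.7, 0.0, -2.3]
width: 47.2
```

Request:
servo_tool:
  commands:
    - {"offset": [0,0,4],"roll": 0}
    - {"offset": [0,0,8],"roll": 0}
    - {"offset": [0,0,12],"roll": 0}
    - {"offset": [0,0,16],"roll": 0}
    - {"offset": [0,0,19],"roll": 0}
    - {"offset": [0,0,21],"roll": 0}
    - {"offset": [0,0,22],"roll": 0}
    - {"offset": [0,0,22],"roll": 0}

```text
t: 16.78
eef_pos: [442.4, -17.4, 195.6]
tcp_rot: [0.78, 0.625, -0.0, -0.0]
force: [-0.8, 0.2, -1.7]
width: 47.3
```

Request:
servo_tool:
  commands:
    - {"offset": [0,0,0.7],"roll": 0}
    - {"offset": [0,0,1.4],"roll": 0}
    - {"offset": [0,0,2],"roll": 0}
    - {"offset": [0,0,2],"roll": 0}

```text
t: 17.12
eef_pos: [442.5, -17.4, 193.9]
tcp_rot: [0.78, 0.625, 0.0, 0.0]
force: [1.3, -0.3, -1.7]
width: 47.6
```

Request:
servo_tool:
  commands:
    - {"offset": [0,0,0.5],"roll": 0}
    - {"offset": [0,0,1],"roll": 0}
    - {"offset": [0,0,1],"roll": 0}
    - {"offset": [0,0,1],"roll": 0}

```text
t: 17.45
eef_pos: [442.8, -17.5, 193.7]
tcp_rot: [0.78, 0.625, 0.0, 0.001]
force: [-0.9, -0.7, 6.4]
width: 47.3
```

The mill is touching the floor (6 N). Releasing and rising.

Request:
servo_tool:
  commands:
    - {"offset": [0,0,0],"roll": 0}
    - {"offset": [0,0,0],"roll": 0}
    - {"offset": [0,0,0],"roll": 0}
    - {"offset": [0,0,0],"roll": 0}
    - {"offset": [0,0,0],"roll": 0}
    - {"offset": [0,0,0],"roll": 0}
    - {"offset": [0,0,0],"roll": 0}
    - {"offset": [0,0,-4],"roll": 0}
    - {"offset": [0,0,-14],"roll": 0}
    - {"offset": [0,0,-30],"roll": 0}
    - {"offset": [0,0,-50],"roll": 0}
    - {"offset": [0,0,-70],"roll": 0}
    - {"offset": [0,0,-84],"roll": 0}
    - {"offset": [0,0,-90],"roll": 0}
    - {"offset": [0,0,-90],"roll": 0}
  gripper: 80

```text
t: 18.7
eef_pos: [442.9, -17.5, 284.1]
tcp_rot: [0.78, 0.625, 0.001, 0.001]
force: [-0.0, -0.0, -0.3]
width: 80.3
```

```bash
python3 - <<'E'
from h import *
togo((459.5,57.5,285))
E
```

```text
t 18.7 p [442.9 -17.5 284.1] head -0.2199 w 80.3 F [-0.  -0.  -0.3] j [-0.21  0.2   1.75  0.    1.19  0.01]
togo [76.8 -0.2 -0.8]
```

Request:
servo_tool:
  commands:
    - {"offset": [6,0,0],"roll": -0.11}
    - {"offset": [13,0,0],"roll": -0.22}
    - {"offset": [20,0,0],"roll": -0.34}
    - {"offset": [27,0,0],"roll": -0.46}
    - {"offset": [34,0,0],"roll": -0.58}
    - {"offset": [41,0,0],"roll": -0.7}
    - {"offset": [48,0,0],"roll": -0.82}
    - {"offset": [55,0,0],"roll": -0.94}
    - {"offset": [61,0,0],"roll": -1.06}
    - {"offset": [67,0,0],"roll": -1.18}
    - {"offset": [72,0,0],"roll": -1.3}
    - {"offset": [75,0,0],"roll": -1.42}
    - {"offset": [77,0,0],"roll": -1.53}
    - {"offset": [77,0,0],"roll": -1.57}
    - {"offset": [77,0,0],"roll": -1.57}
    - {"offset": [77,0,0],"roll": -1.57}
  gripper: 42

```text
t: 20.03
eef_pos: [458.9, 57.8, 281.9]
tcp_rot: [0.111, 0.994, -0.0, -0.001]
force: [0.7, 0.5, 0.5]
width: 42.1
```

```bash
python3 - <<'E'
from h import *
togo((459.5,57.5,214))
a=arm.get_image("side");b=arm.get_image("top")
v=np.array(proj("top",(450,57,80))).astype(int)
w=np.array(proj("side",(450,40,80))).astype(int)
y=-.2205;X=np.array([np.cos(y),np.sin(y)]);Y=np.array([-np.sin(y),np.cos(y)]);c=np.array([459.,57.5])
for n,i in(("side",a),("top",b)):
    for k in(-116,116):
        for j in(-39,39):
            q=c+X*j+Y*k;cv2.circle(i,tuple(int(round(z)) for z in proj(n,(*q,45))),0,(0,255,0),-1)
    for k in(-15,15):
      for j in(-45,45):
            q=c+X*j+Y*k;cv2.circle(i,tuple(int(round(z)) for z in proj(n,(*q,182))),0,(255,255,0),-1)
f=lambda i,c:cv2.resize(i[c[1]-50:c[1]+50,c[0]-50:c[0]+50],(400,400),interpolation=0)
cv2.imwrite("pics/m.png",np.hstack([f(a,w),f(b,v)]))
E
```

```text
t 20.0333 p [458.9  57.8 281.9] head 1.3484 w 42.1 F [0.7 0.5 0.5] j [-0.04  0.24  1.7   0.    1.2  -1.39]
togo [-0.8 -0.1 67.9]
```

View pics/m.png

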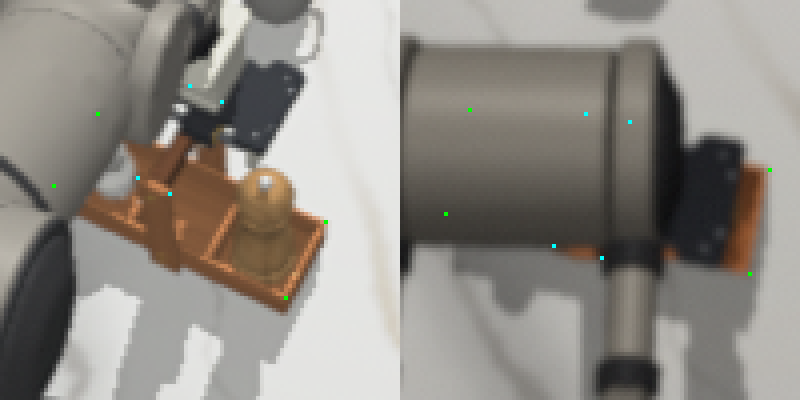

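Both pieces stand in their cells, the mill at (265,225) and the shaker at (118,170), and the predicted upright tops match. Descending on the bar.

Request:
servo_tool:
  commands:
    - {"offset": [0,0,5],"roll": 0}
    - {"offset": [0,0,13],"roll": 0}
    - {"offset": [0,0,22],"roll": 0}
    - {"offset": [0,0,31],"roll": 0}
    - {"offset": [0,0,40],"roll": 0}
    - {"offset": [0,0,48],"roll": 0}
    - {"offset": [0,0,55],"roll": 0}
    - {"offset": [0,0,61],"roll": 0}
    - {"offset": [0,0,65],"roll": 0}
    - {"offset": [0,0,68],"roll": 0}
    - {"offset": [0,0,68],"roll": 0}
    - {"offset": [0,0,68],"roll": 0}

```text
t: 21.13
eef_pos: [459.3, 57.8, 214.9]
tcp_rot: [0.11, 0.994, 0.0, 0.0]
force: [0.9, 0.6, 0.9]
width: 41.8
```

Request:
servo_tool:
  commands:
    - {"offset": [0,0,0],"roll": 0}
    - {"offset": [0,0,0],"roll": 0}
    - {"offset": [0,0,0],"roll": 0}
    - {"offset": [0,0,0],"roll": 0}
    - {"offset": [0,0,0],"roll": 0}
    - {"offset": [0,0,0],"roll": 0}
    - {"offset": [0,0,0],"roll": 0}
    - {"offset": [0,0,0],"roll": 0}
  gripper: 8
  force: 10

```text
t: 21.8
eef_pos: [459.4, 58.0, 215.0]
tcp_rot: [0.11, 0.994, 0.0, 0.0]
force: [0.6, 5.8, 1.3]
width: 16.0
```

Request:
servo_tool:
  commands:
    - {"offset": [0,0,0],"roll": 0}
    - {"offset": [0,0,0],"roll": 0}
    - {"offset": [0,0,0],"roll": 0}
    - {"offset": [0,0,0],"roll": 0}
  gripper: 5
  force: 50

```text
t: 22.13
eef_pos: [459.4, 58.0, 215.0]
tcp_rot: [0.11, 0.994, 0.0, 0.0]
force: [0.1, 4.6, 2.5]
width: 15.7
```

Request:
servo_tool:
  commands:
    - {"offset": [0,0,-1],"roll": 0}
    - {"offset": [0,0,-4],"roll": 0}
    - {"offset": [0,0,-8],"roll": 0}
    - {"offset": [0,0,-14],"roll": 0}
    - {"offset": [0,0,-21],"roll": 0}
    - {"offset": [0,0,-29],"roll": 0}
    - {"offset": [0,0,-38],"roll": 0}
    - {"offset": [0,0,-47],"roll": 0}
    - {"offset": [0,0,-56],"roll": 0}
    - {"offset": [0,0,-65],"roll": 0}
    - {"offset": [0,0,-74],"roll": 0}
    - {"offset": [0,0,-82],"roll": 0}
    - {"offset": [0,0,-89],"roll": 0}
    - {"offset": [0,0,-95],"roll": 0}
    - {"offset": [0,0,-99],"roll": 0}
    - {"offset": [0,0,-101],"roll": 0}
    - {"offset": [0,0,-102],"roll": 0}
    - {"offset": [0,0,-102],"roll": 0}
    - {"offset": [0,0,-102],"roll": 0}
    - {"offset": [0,0,-102],"roll": 0}

```text
t: 23.8
eef_pos: [459.1, 57.8, 316.5]
tcp_rot: [0.11, 0.994, 0.0, -0.0]
force: [0.8, -0.2, -5.5]
width: 15.5
```

Request:
servo_tool:
  commands:
    - {"offset": [0,0,0],"roll": 0}
    - {"offset": [0,0,0],"roll": 0}
    - {"offset": [0,0,0],"roll": 0}
    - {"offset": [0,0,0],"roll": 0}
    - {"offset": [0,0,0],"roll": 0}
    - {"offset": [0,0,0],"roll": 0}

```text
t: 24.3
eef_pos: [459.2, 57.8, 316.8]
tcp_rot: [0.11, 0.994, 0.0, 0.0]
force: [0.1, -0.7, -7.0]
width: 15.9
```

```bash
python3 - <<'E'
from h import *
st();a=arm.get_image("side");b=arm.get_image("top")
v=np.array(proj("top",(450,57,180))).astype(int)
w=np.array(proj("side",(450,40,180))).astype(int)
y=-.2205;X=np.array([np.cos(y),np.sin(y)]);Y=np.array([-np.sin(y),np.cos(y)]);c=np.array([459.,57.5])
for n,i in(("side",a),("top",b)):
    for k in(-116,116):
        for j in(-39,39):
            q=c+X*j+Y*k;cv2.circle(i,tuple(int(round(z)) for z in proj(n,(*q,147))),0,(0,255,0),-1)
f=lambda i,c:cv2.resize(i[c[1]-50:c[1]+50,c[0]-50:c[0]+50],(400,400),interpolation=0)
cv2.imwrite("pics/n.png",np.hstack([f(a,w),f(b,v)]))
E
```

```text
t 24.3 p [459.2  57.8 316.8] head 1.35 w 15.9 F [ 0.1 -0.7 -7. ] j [-0.04  0.21  1.64  0.    1.29 -1.39]
```

View pics/n.png

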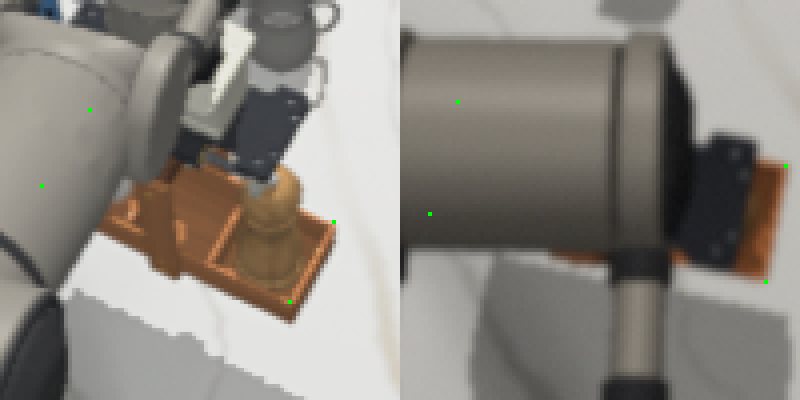

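The caddy is lifted and level: its rim corners match the prediction at (333,222) and (289,302) in the crop. The mill stands in its cell, and the 7 N load matches the full 0.68 kg. Handing in.

```bash
python3 -c "
from bench import arm
print(arm.hand_in())"
```

```text
the job is handed in; nothing more can be done
None
```

I put the salt shaker in cell_a and the pepper mill in cell_b. Each was lowered until it touched the floor (5–6 N) and then released. I then lifted the caddy by its bar at a 50 N grip setting and handed in while holding it about 10 cm above the worktop.

**Last checks before hand-in:**
- **Grip:** the jaw opening read about 16 mm, which matches the bar.
- **Load:** about 7 N, which matches the caddy plus both pieces (0.68 kg).
- **Level:** the visible rim corners were within about a pixel of where a level caddy would show.
- **Mill:** upright in its cell in the final picture.
- **Time:** the clock stood at about 24 s.

**Less certain:**
- **Shaker:** the arm hid it in the final picture. It was last seen upright in its cell just before the lift, and the load agrees that it is still there. It also gripped narrower than I expected (34 mm against about 40), but it held.
- **Bystanders:** I did not re-measure the timer, jug and garlic at the end. The planned path stayed well away from them.

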